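# Unclamp a dough mould and pack it in its carton

## Task

The mended wooden dough mould in the green bench press is ready to be packed. Loosen the press by turning its red bar knob clockwise (left-hand thread) until the pad stands a good 4 mm clear of the mould, only then draw the mould out from under the pad and lay it (do not drop it) flat, carved side up, on the floor of the carton and let go. Then close the carton: fold the narrow flap down flat first, then the wide flap down flat over it, leaving the bowl, the jar and the white cone where they are.

Things in the scene. Friction and masses are not known exactly. Their poses are not given: they have to be found in the camera images.
- press: Green C-frame bench press, fixed. Origin: underside of its base plate, z up. Plate 20 mm thick (local x -95 to +140, y +-55 mm); the mould lies on it. Column 40 mm wide at x +100 to +135 mm; from it an arm 36 mm wide, 100 to 125 mm high, reaches to x = +35 mm, over the pad and under the knob. Screw axis vertical at x = +60 mm, y = 0. Open towards -x and both sides.
- knob (a joint): Knob angle (rad), grows clockwise seen from above (left-hand thread: clockwise loosens). Starts at 0 to 0.4, stops at 0 (tight) and 3.6. Lifts the screw 2.5 mm per rad; the knob itself does not rise. The sprung pad presses with up to 12 N, leaves the mould at about 0.85 rad and then rises 2.5 mm per rad (4 mm clear at 2.4 rad). Friction 0.12 N m; stays where it is left.
- knob_grip (a point): Press knob: red upright bar 62 mm long, 16 mm thick, 36 mm tall (134 to 170 mm above the bench) on a steel hub 34 mm across, 10 mm tall, on the press arm. This point is on the turning axis in the bar, 15 mm below its top. x runs along the bar (at joint value 0 along the press's x), y across its thickness, z up; it turns with the knob.
- pad_face (a point): Centre of the underside of the dark steel pad of the press, a disc 36 mm across and 9 mm thick on a 14 mm screw. While clamped it lies on the top of the mould, 50 mm above the bench.
- mould: Carved wooden stick 210 (x) x 40 (y) x 30 mm (z), about 0.16 kg, dark round carvings on top. Origin: centre of its underside. Starts flat on the press plate, along the press's x; the pad bears 85 mm from its origin towards +x, the -x half is free. Pinch it across its width about 25 mm into the -x half, clear of press arm and knob. Move it 45 mm or more along -x before lifting.
- carton: Open cardboard carton, fixed to the bench, 250 mm (its x) x 160 mm (its y) x 60 mm high outside, walls and floor 4 mm. Origin: centre of its underside, z up. Its rims along the two long sides carry the flaps: the narrow one on the local -y side, the wide one on the local +y side.
- narrow_flap (a joint): Opening angle of the narrow flap (rad): 0 folded down flat over the carton, 1.57 upright, starts at 1.9 to 2.4 (leaning outwards), at most 2.5. 244 mm long, 60 mm deep, 3 mm thick. Light; hinge friction 0.035 N m holds it where it is left.
- wide_flap (a joint): Opening angle of the wide flap (rad): 0 folded down flat, 1.57 upright, starts at 1.9 to 2.4 (leaning outwards), at most 2.5. 250 mm long, 110 mm deep, 3 mm thick; hinge friction 0.035 N m holds it where it is left. When closed it lies over the narrow flap.
- narrow_flap_hinge (a point): Middle of the narrow flap's hinge line, on the carton's -y rim, 60 mm above the bench.
- narrow_flap_edge (a point): Middle of the narrow flap's free edge, 60 mm from its hinge.
- wide_flap_hinge (a point): Middle of the wide flap's hinge line, on the carton's +y rim, 64 mm above the bench.
- wide_flap_edge (a point): Middle of the wide flap's free edge, 110 mm from its hinge.
- bowl: Bystander: loose blue ceramic bowl, 104 mm across, 45 mm high. Origin: centre of its underside.
- jar: Bystander: loose dark jar with a black cap, 72 mm across, 75 mm high. Origin: centre of its underside.
- cone: Bystander: loose white cone, 60 mm across at its foot, 95 mm high. Origin: centre of its underside.
Mind the look-alikes: they are no part of the job. There is more than one size of the mould; the one meant has the size given above.

How it is judged:
By the outcome, as a careful person would: the job done as asked, in the order asked, and still so for the second after the job is handed in, with the robot touching nothing.
It also fails if it takes over 72 s, if anything falls off the work surface, if the arm or the gripper's body presses on something with over 40 N, if the wrist force passes 120 N, or if a joint passes its speed limit or range.

## Robot

A 6-joint arm with a two-finger parallel gripper is mounted at the origin on the work surface. World frame = base frame: x ahead of the robot, y to its left, z up, the work surface at z = 0. Lengths are in m, angles in degrees, forces in N, time in s.
With the tool pointing down it reaches from about 0.325 to 0.9 m from the base axis. Payload 6.1 kg.
Tool frame: the origin (TCP) lies midway between the tips of the shut fingers; the grasp point (between the pads) lies 19 mm behind it; z points along the fingers, y is the line along which they close (so a half turn about z gives the same grasp; the last joint's range is limited). The gripper opens to 85 mm and grips with 20 to 120 N. Pads are 22 mm wide; open, the fingers measure 114 mm over their backs; the gripper's body (76 mm by 85 mm) begins 54 mm behind the grasp point. The pads swing forward as they close: fully open they stand 13 mm farther back than shut.
Start: joints at [56.03, 12.628, 87.462, -0, 79.91, -7.225], TCP at [0.281, 0.558, 0.231] pointing down, gripper open.
Joint ranges: [-170.65, 170.65], [-52.31, 119.04], [5.05, 147.46], [-71.25, 251.25], [11.57, 151.72], [-153.62, 153.62]. Speed limits (degrees/s): [147.25, 147.25, 172.46, 180, 180, 180].

## Interface

Orientations are given as a 3x3 rotation matrix whose columns are the frame's x, y, z axes.
In Python, from bench import read_state, read_camera, finish_job, look_for, tip_of gives the robot as it stands.
- The arm moves only by the tool servo_tool, never from a script. Its argument "deltas" is a list of rows, each an object with "gripper": the gripper's target within -1 to 1 (fully open at 1, half-way at 0, shut at -1); "dp": the shift along the tool's x, y, z in cm, a list of three; "turn": the turn, a rotation vector about the tool's x, y, z in degrees, a list of three. A call has 1 to 12 rows; each row is the pose to reach, as a shift and turn from the pose commanded when the call began, along the tool's axes at that moment; what a row does not reach only later rows make up. A row lasts 1/8 s, in which the tool goes at most 62.5 mm and 10.7 degrees, less where a joint would pass 70% of its speed; a pose out of reach is approached as far as the arm can. A call with a gripper value outside its range is refused whole. The fingers move at their own pace and stop on an object; "squeeze" is the grip in N (left out, the last holds). Time passes only in rows, so rows that repeat a pose let the fingers close. It gives the time, the measured TCP pose, the force, the opening and the grip force at its end, in the units of the state.
- read_state(): the state, without advancing time (a new reading comes with each control period).
- read_camera(name): name is "scene" or "side" or "wrist"; returns a dict with "pixels" (480x640x3 uint8, red, green, blue), "range_z" (480x640 float32, m along the optical axis (not along the pixel's ray), 0 where there is no reading), "K" (3x3 intrinsics, pixels), "rvec" (rotation vector, rad) and "tvec" (3), from world to camera coordinates, as OpenCV has them. Camera axes: x right, y down, z forward; pixel columns grow to the right and rows downward; lengths in m; the calibration is good to about 2 mm. A picture is of the moment at which its call begins.
- finish_job(): hands the job in; it is judged then, once.
Trained networks look in the newest picture that a camera, given by its name, has taken for a name from the list of things; names that differ only in an ending like _2 or _b are one class to them, and where a whole thing is asked for, a point or a joint stands for the part that bears it (a point fixed in the world has none). Each returns a list of dicts, best first, with "conf" (0 to 1); they miss things now and then, are a little off and sometimes report something else, mostly with a low value. They report only what shows in the picture. A call takes as long as a camera call. They do not tell look-alikes from the thing itself.
- look_for(camera, query): "position" ([x, y, z] in m, in world coordinates, good to about 4 mm: the middle of the surface that is visible of it).
- tip_of(camera, query): "position" ([x, y, z] in m, in world coordinates, good to about 4 mm: a listed point, or the origin of a listed thing).
The state is a dict: "time_s": time; "qpos": joint angles; "joint_velocities": joint speeds; "effort": joint torques, N m; "tcp_pos": TCP position; "tool_rot": TCP orientation; "force": force on the tool from outside, world axes, zero at the start; "ft_torque": the same for the moment, N m; "grip_width": finger opening in m; "finger_force": force on a finger pad.
Only numpy, scipy, OpenCV 4.12 (cv2) and the standard library are available. Lean on these libraries where they do the work, as an engineer would, in place of code of your own. Each camera call takes 0.05 s, during which the arm holds its last target. There are 200 camera calls.

## Working session

There is one attempt and no reset: what is moved stays moved. The work goes in short steps, Python scripts to look and compute and a tool call to move; the robot and the scene stay as the last step left them, time stands still between calls to the robot, and variables do not carry over. Pictures are saved under pics/ and viewed, at most 10 in all, crops included, and the job is handed in when it is done.

Besides the shell and the picture viewer there is one more tool, called after "Emit:" as name([rows], argument=value, ...), one row to a line, values as JSON. servo_tool: Moves the arm, as the interface text tells. Its arguments: {"type":"object","properties":{"deltas":{"type":"array"},"squeeze":{"type":"number"}},"required":["deltas"]}

```bash
mkdir -p pics; ls; cat > h.py <<'E'
import numpy as np,cv2
from bench import *
def cloud(c):
    R,_=cv2.Rodrigues(np.array(c['rvec'],float)); t=np.array(c['tvec'],float).reshape(3)
    K=np.array(c['K']);v,u=np.mgrid[0:480,0:640];z=c['range_z']
    p=np.stack([(u-K[0,2])/K[0,0]*z,(v-K[1,2])/K[1,1]*z,z],-1)
    return (p-t)@R
def save(c,n): cv2.imwrite('pics/'+n,c['pixels'][:,:,::-1])
E
python3 - <<'E'
from h import *
np.set_printoptions(precision=3,suppress=True)
for n in ['scene','side']:
    c=read_camera(n);save(c,n+'0.png');np.savez('/tmp/'+n,**c)
    for q in ['press','knob_grip','pad_face','mould','carton','narrow_flap_hinge','narrow_flap_edge','wide_flap_hinge','wide_flap_edge','bowl','jar','cone']:
        print(n,q,[(np.array(d['position']).round(3).tolist(),round(d['conf'],2)) for d in tip_of(n,q)[:3]])
print(read_state())
E
```

```text
pics
scene press [([0.513, 0.238, -0.0], 0.97)]
scene knob_grip [([0.568, 0.248, 0.155], 0.73)]
scene pad_face [([0.573, 0.247, 0.054], 0.5)]
scene mould [([0.61, 0.517, -0.002], 0.78), ([0.484, 0.23, 0.022], 0.73)]
scene carton [([0.53, -0.21, -0.003], 0.72)]
scene narrow_flap_hinge [([0.542, -0.284, 0.059], 0.8), ([0.529, -0.206, -0.002], 0.2)]
scene narrow_flap_edge [([0.549, -0.306, 0.117], 0.77)]
scene wide_flap_hinge [([0.52, -0.126, 0.059], 0.93), ([0.573, 0.249, 0.155], 0.53)]
scene wide_flap_edge [([0.514, -0.082, 0.163], 0.58), ([0.522, -0.127, 0.062], 0.47)]
scene bowl [([0.775, -0.0, -0.003], 0.98)]
scene jar [([0.756, -0.171, -0.001], 0.69)]
scene cone [([0.766, 0.151, 0.001], 0.9), ([0.571, 0.248, 0.054], 0.42)]
side press [([0.509, 0.233, -0.002], 0.57), ([0.516, -0.126, 0.059], 0.34)]
side knob_grip [([0.563, 0.25, 0.158], 0.58)]
side pad_face [([0.572, 0.248, 0.053], 0.45)]
side mould [([0.607, 0.519, -0.0], 0.66), ([0.214, 0.41, 0.003], 0.59), ([0.487, 0.23, 0.022], 0.57)]
side carton []
side narrow_flap_hinge [([0.542, -0.284, 0.06], 0.81)]
side narrow_flap_edge [(
[... 159 characters left out ...]
_flap_edge [([0.512, -0.088, 0.169], 0.64)]
side bowl [([0.766, 0.155, -0.005], 0.52)]
side jar [([0.761, -0.166, 0.004], 0.96)]
side cone [([0.771, 0.155, -0.003], 0.56)]
{'time_s': 1.3, 'qpos': array([56.029, 12.627, 87.462,  0.001, 79.912, -7.225]), 'joint_velocities': array([ 0.09 , -0.094, -0.021, -0.023,  0.074,  0.041]), 'effort': array([  0.   , -49.684, -38.973,  -0.   ,   0.001,  -0.   ]), 'tcp_pos': array([0.281, 0.558, 0.231]), 'tool_rot': array([[-0.893,  0.45 , -0.   ],
       [ 0.45 ,  0.893, -0.   ],
       [ 0.   , -0.   , -1.   ]]), 'force': array([-0.224,  0.542, -0.609]), 'ft_torque': array([-0.032,  0.041,  0.049]), 'finger_force': 0.0, 'grip_width': 0.08563329000557549}
```

View pics/scene0.png

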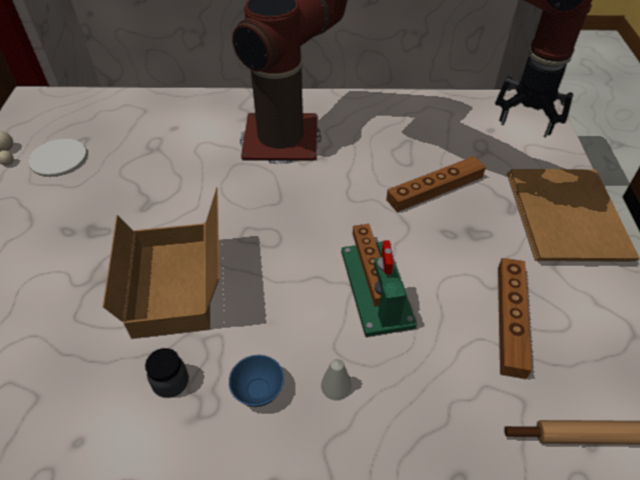

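View pics/side0.png

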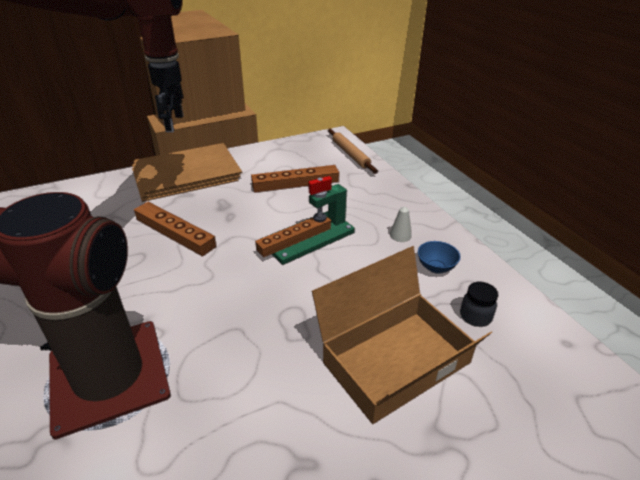

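```bash
python3 - <<'E'
from h import *
np.set_printoptions(precision=4,suppress=True)
def rect(P,n):
    xy=P[:,:2].astype(np.float32)*1000
    (c,s,a)=cv2.minAreaRect(xy);print(n,len(xy),np.array(c).round(1),np.array(s).round(1),round(a,1), 'med',np.median(P,0)*1000)
for cam in ['scene','side']:
    c=dict(np.load(f'/tmp/{cam}.npz'));P=cloud(c);hsv=cv2.cvtColor(c['pixels'],cv2.COLOR_RGB2HSV)
    h,s,v=hsv[...,0].astype(int),hsv[...,1],hsv[...,2];X,Y,Z=P[...,0],P[...,1],P[...,2];ok=c['range_z']>0
    near=ok&(abs(X-.52)<.22)&(abs(Y-.24)<.12)
    red=near&((h<8)|(h>172))&(s>150)&(Z>.163)
    if red.sum()>20: rect(P[red],cam+' knobtop')
    m=near&(abs(Z-.05)<.004); rect(P[m],cam+' mouldtop')
    m=near&(abs(Z-.125)<.003); rect(P[m],cam+' armtop')
    m=near&(abs(Z-.020)<.003)
    if m.sum()>20: rect(P[m],cam+' plate')
    m=ok&(abs(X-.53)<.2)&(abs(Y+.2)<.14)&(abs(Z-.004)<.004)&(abs(Y+.205)<.06)&(abs(X-.53)<.11); 
    if m.sum()>20: rect(P[m],cam+' cartonfloor')
    m=ok&(abs(X-.53)<.16)&(abs(Y+.205)<.1)&(abs(Z-.060)<.004); 
    if m.sum()>20: rect(P[m],cam+' rim')
    for nm,y0,y1 in [('narrow',-.36,-.275),('wide',-.14,-.03)]:
        m=ok&(abs(X-.53)<.15)&(Y>y0)&(Y<y1)&(Z>.075)
        if m.sum()>50:
            p=P[m];q=p-p.mean(0);n=np.linalg.svd(q,full_matrices=False)[2]
            print(cam,nm,m.sum(),p.mean(0),'normal',n[2],'long',n[0],'zmax',np.percentile(p[:,2],99.5)); rect(p,'')
E
```

```text
scene knobtop 158 [573.  248.9] [59.2 13.4] 2.2 med [581.8779 248.2784 170.6482]
scene mouldtop 943 [515.1 237.3] [266.6  41.7] 11.2 med [469.3681 226.7721  50.6969]
scene armtop 504 [596.7 254.1] [100.2  40.1] 13.1 med [615.3747 257.3449 125.4341]
scene plate 1629 [480.1 241.5] [354.  143.3] 2.2 med [578.0054 215.4188  20.4465]
scene cartonfloor 3449 [ 520.5 -205. ] [200.8 120. ] 0.0 med [ 524.3809 -207.3159    4.8412]
scene rim 867 [ 530.5 -206.4] [254.1 165.4] 8.6 med [ 558.2168 -242.8292   60.6622]
scene narrow 1514 [ 0.5512 -0.2961  0.0985] normal [ 0.1353 -0.9244 -0.3567] long [0.9899 0.1418 0.008 ] zmax 0.11957862720371552
 1514 [ 543.  -296.8] [247.9  21.4] 8.0 med [ 555.4691 -295.6864   99.0397]
scene wide 1172 [ 0.5284 -0.0992  0.1274] normal [ 0.1366 -0.9221  0.3619] long [0.9892 0.1467 0.0004] zmax 0.16980292493800622
 1172 [ 515.5 -101.6] [255.9  37.3] 8.2 med [533.6944 -99.0389 129.1387]
side knobtop 105 [567.2 246.2] [61.4 18.3] 4.2 med [564.3322 243.7629 168.3834]
side mouldtop 786 [511.5 233.8] [262.2  46.7] 11.5 med [476.6401 225.7815  49.484 ]
side armtop 210 [590.6 249.8] [101.8  40.7] 13.5 med [605.3611 245.5348 124.1435]
side plate 850 [563.5 235.7] [162.6 362.8] 86.2 med [532.3313 204.2022  19.611 ]
side cartonfloor 4396 [ 533.  -204.4] [214.4 119.4] 0.3 med [ 523.0993 -200.7374    3.6258]
side rim 867 [ 529.1 -206.2] [252.7 168.6] 8.3 med [ 497.5304 -146.488    59.9048]
side narrow 517 [ 0.5304 -0.3055  0.1041] normal [ 0.1388 -0.9392 -0.314 ] long [-0.9896 -0.1435 -0.0082] zmax 0.11845953405797448
 517 [ 543.4 -301.3] [246.6  17.2] 8.0 med [ 526.1716 -306.3464  111.0399]
side wide 4790 [ 0.506  -0.1057  0.122 ] normal [-0.1378  0.9245 -0.3554] long [-0.9891 -0.1474 -0.    ] zmax 0.16661338125289618
 4790 [ 513.7 -104.9] [252.6  41.5] 8.3 med [ 502.5751 -105.8842  122.4711]
```

The scene picture shows the press with the target mould at about (375,265), the red knob at (388,255), and the carton with both flaps leaning outwards at (165,265). The moulds at (436,183) and (515,315) and the rolling pin are decoys. The side picture agrees.

Next I'll write a helper that converts world targets to tool-frame deltas.

```bash
cat >> h.py <<'E'
def to(x,y,z,a=None,n=''):
    s=read_state();R=np.array(s['tool_rot']);a0=np.degrees(np.arctan2(R[1,1],R[0,1]))
    d=R.T@(np.array([x,y,z])-s['tcp_pos'])*100
    print(n,'dp',d.round(2).tolist(),'turnz',None if a is None else round(-(a-a0),1),'a0',round(a0,1))
def car(lx,ly,c=(.530,-.206),yaw=8.3):
    t=np.radians(yaw);return c[0]+lx*np.cos(t)-ly*np.sin(t),c[1]+lx*np.sin(t)+ly*np.cos(t)
E
python3 -c "
from h import *
to(.570,.2475,.215,93)"
```

```text
dp [-39.76, -14.74, 1.63] turnz -29.7 a0 63.3
```

Emit:
servo_tool([
  {"dp": [-20, -7, 1.6], "turn": [0, 0, -15], "gripper": 0.2},
  {"dp": [-39.8, -14.7, 1.6], "turn": [0, 0, -29.7], "gripper": 0.2},
  {"dp": [-39.8, -14.7, 1.6], "turn": [0, 0, -29.7], "gripper": 0.2},
  {"dp": [-39.8, -14.7, 1.6], "turn": [0, 0, -29.7], "gripper": 0.2},
  {"dp": [-39.8, -14.7, 1.6], "turn": [0, 0, -29.7], "gripper": 0.2},
  {"dp": [-39.8, -14.7, 1.6], "turn": [0, 0, -29.7], "gripper": 0.2},
  {"dp": [-39.8, -14.7, 1.6], "turn": [0, 0, -29.7], "gripper": 0.2},
  {"dp": [-39.8, -14.7, 1.6], "turn": [0, 0, -29.7], "gripper": 0.2},
  {"dp": [-39.8, -14.7, 1.6], "turn": [0, 0, -29.7], "gripper": 0.2},
  {"dp": [-39.8, -14.7, 1.6], "turn": [0, 0, -29.7], "gripper": 0.2},
])

```text
time_s: 2.55
tcp_pos: [0.5697, 0.249, 0.2154]
tool_rot: [[-0.999, -0.053, -0.0], [-0.053, 0.999, 0.0], [0.0, 0.0, -1.0]]
force: [0.4, -0.2, 0.3]
grip_width: 0.0512
finger_force: 0.0
```

```bash
python3 - <<'E'
from h import *
c=read_camera('wrist');save(c,'w1.png');P=cloud(c)
print(tip_of('wrist','knob_grip')[:2],tip_of('wrist','mould')[:2])
hsv=cv2.cvtColor(c['pixels'],cv2.COLOR_RGB2HSV);h,s=hsv[...,0].astype(int),hsv[...,1]
m=((h<8)|(h>172))&(s>150)&(abs(P[...,2]-.170)<.003)&(c['range_z']>0)
print(m.sum(),cv2.minAreaRect(P[m][:,:2].astype(np.float32)*1000))
m=(abs(P[...,2]-.05)<.003)&(P[...,0]<.53)&(P[...,0]>.34)&(abs(P[...,1]-.22)<.06)
if m.sum()>30:
  print(m.sum(),cv2.minAreaRect(P[m][:,:2].astype(np.float32)*1000))
to(.570,.2475,.142,93)
E
```

```text
[{'position': [0.4917, 0.2326, 0.02], 'conf': 0.42}] [{'position': [0.4905, 0.2321, 0.0204], 'conf': 0.92}, {'position': [0.6112, 0.5187, 0.0024], 'conf': 0.61}]
2058 ((568.3607177734375, 247.5911407470703), (59.9791145324707, 15.211094856262207), 2.4067070484161377)
8283 ((469.040771484375, 225.8455810546875), (131.65289306640625, 40.07022476196289), 11.10741901397705)
 dp [-0.01, -0.14, 7.35] turnz 0.1 a0 93.1
```

View pics/w1.png

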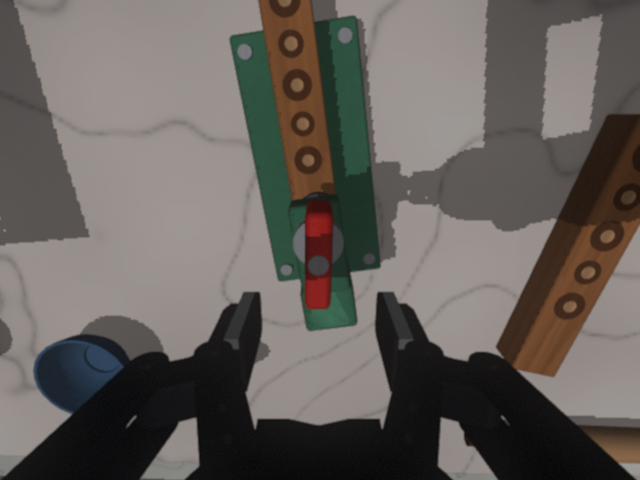

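The wrist view shows the red bar at (318,255) lying between the fingers, and the mould running up and left from it at an angle of about 11°. Next: descend, grip and turn.

Emit:
servo_tool([
  {"dp": [0.05, -0.13, 3.5], "turn": [0, 0, 0.7], "gripper": 0.0},
  {"dp": [0.05, -0.13, 7.35], "turn": [0, 0, 0.7], "gripper": 0.0},
  {"dp": [0.05, -0.13, 7.35], "turn": [0, 0, 0.7], "gripper": 0.0},
  {"dp": [0.05, -0.13, 7.35], "turn": [0, 0, 0.7], "gripper": -1},
  {"dp": [0.05, -0.13, 7.35], "turn": [0, 0, 0.7], "gripper": -1},
  {"dp": [0.05, -0.13, 7.35], "turn": [0, 0, 0.7], "gripper": -1},
  {"dp": [0.05, -0.13, 7.35], "turn": [0, 0, 0.7], "gripper": -1},
  {"dp": [0.05, -0.13, 7.35], "turn": [0, 0, 0.7], "gripper": -1},
], squeeze=50)

```text
time_s: 3.7
tcp_pos: [0.5711, 0.2486, 0.1443]
tool_rot: [[-0.999, -0.04, 0.004], [-0.04, 0.999, 0.004], [-0.004, 0.004, -1.0]]
force: [-0.6, 7.1, -1.6]
grip_width: 0.015
finger_force: 51.2
```

Emit:
servo_tool([
  {"dp": [0, 0.06, 0], "turn": [0, 0, 8], "gripper": -1},
  {"dp": [0, 0.08, 0], "turn": [0, 0, 16], "gripper": -1},
  {"dp": [0, 0.08, 0], "turn": [0, 0, 24], "gripper": -1},
  {"dp": [0, 0.08, 0], "turn": [0, 0, 32], "gripper": -1},
  {"dp": [0, 0.08, 0], "turn": [0, 0, 40], "gripper": -1},
  {"dp": [0, 0.08, 0], "turn": [0, 0, 48], "gripper": -1},
  {"dp": [0, 0.08, 0], "turn": [0, 0, 56], "gripper": -1},
  {"dp": [0, 0.08, 0], "turn": [0, 0, 64], "gripper": -1},
  {"dp": [0, 0.08, 0], "turn": [0, 0, 72], "gripper": -1},
  {"dp": [0, 0.08, 0], "turn": [0, 0, 80], "gripper": -1},
])

```text
time_s: 4.95
tcp_pos: [0.5695, 0.2468, 0.1443]
tool_rot: [[-0.208, 0.978, -0.001], [0.978, 0.208, -0.001], [-0.001, -0.001, -1.0]]
force: [-8.7, -4.1, 6.1]
grip_width: 0.0151
finger_force: 52.2
```

Emit:
servo_tool([
  {"dp": [0, 0, 0], "turn": [0, 0, 8], "gripper": -1},
  {"dp": [0, 0, 0], "turn": [0, 0, 16], "gripper": -1},
  {"dp": [0, 0, 0], "turn": [0, 0, 24], "gripper": -1},
  {"dp": [0, 0, 0], "turn": [0, 0, 32], "gripper": -1},
  {"dp": [0, 0, 0], "turn": [0, 0, 40], "gripper": -1},
  {"dp": [0, 0, 0], "turn": [0, 0, 48], "gripper": -1},
  {"dp": [0, 0, 0], "turn": [0, 0, 56], "gripper": -1},
  {"dp": [0, 0, 0], "turn": [0, 0, 64], "gripper": -1},
  {"dp": [0, 0, 0], "turn": [0, 0, 72], "gripper": -1},
  {"dp": [0, 0, 0], "turn": [0, 0, 76], "gripper": -1},
  {"dp": [0, 0, 0], "turn": [0, 0, 76], "gripper": -1},
])

```text
time_s: 6.32
tcp_pos: [0.5673, 0.248, 0.1443]
tool_rot: [[0.897, 0.442, -0.005], [0.442, -0.897, 0.0], [-0.005, -0.003, -1.0]]
force: [-15.8, -1.9, 9.0]
grip_width: 0.0147
finger_force: 52.8
```

Emit:
servo_tool([
  {"dp": [0, 0, 0], "turn": [0, 0, 0], "gripper": 0},
  {"dp": [0, 0, 0], "turn": [0, 0, 0], "gripper": 0},
  {"dp": [0, 0, 0], "turn": [0, 0, 0], "gripper": 0},
  {"dp": [0, 0, -4], "turn": [0, 0, 0], "gripper": 0.3},
  {"dp": [0, 0, -8], "turn": [0, 0, 0], "gripper": 0.3},
  {"dp": [0, 0, -8], "turn": [0, 0, 0], "gripper": 0.3},
])

```text
time_s: 7.08
tcp_pos: [0.5728, 0.2479, 0.2268]
tool_rot: [[0.897, 0.442, 0.008], [0.442, -0.897, 0.002], [0.008, 0.002, -1.0]]
force: [0.4, -0.2, 0.1]
grip_width: 0.0555
finger_force: 0.0
```

```bash
python3 - <<'E'
from h import *
c=read_camera('side');P=cloud(c)
hsv=cv2.cvtColor(c['pixels'],cv2.COLOR_RGB2HSV);h,s=hsv[...,0].astype(int),hsv[...,1]
m=((h<8)|(h>172))&(s>150)&(abs(P[...,2]-.170)<.004)&(c['range_z']>0)&(abs(P[...,0]-.57)<.06)&(abs(P[...,1]-.248)<.06)
if m.sum()>5: print(m.sum(),cv2.minAreaRect(P[m][:,:2].astype(np.float32)*1000))
print('pad',tip_of('side','pad_face')[:1],tip_of('side','mould'))
cv2.imwrite('pics/s1.png',cv2.resize(c['pixels'][150:280,230:390,::-1],(800,600),interpolation=2))
t=np.radians(11.3);u=np.array([np.cos(t),np.sin(t)]);g=np.array([.5695,.248])-.110*u
print(g);to(g[0],g[1],.024,-78.7)
E
```

```text
79 ((567.638916015625, 246.22280883789062), (61.01835632324219, 17.105493545532227), 25.78619956970215)
pad [{'position': [0.5705, 0.2514, 0.0558], 'conf': 0.4}] [{'position': [0.6077, 0.52, -0.0039], 'conf': 0.96}, {'position': [0.215, 0.4133, 0.0007], 'conf': 0.77}, {'position': [0.4867, 0.2333, 0.0198], 'conf': 0.73}]
[0.46163239 0.22644592]
 dp [-10.58, -2.93, 19.7] turnz 15.0 a0 -63.7
```

View pics/s1.png

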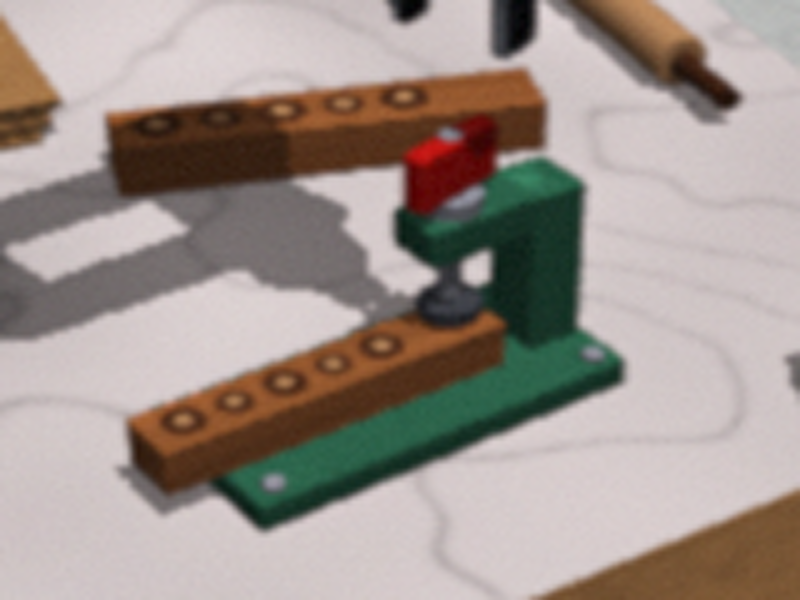

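The crop shows the bar knob turned to a yaw of 26° (155° of turn, joint at about 2.88 rad). There is a visible gap under the pad at about (450,305), and the pad reads about 5–6 mm clear. Now I'll grasp the mould.

Emit:
servo_tool([
  {"dp": [-5, -1.5, 2], "turn": [0, -0.5, 8], "gripper": 0.55},
  {"dp": [-10.6, -2.88, 5], "turn": [0.1, -0.5, 15], "gripper": 0.55},
  {"dp": [-10.6, -2.88, 8], "turn": [0.1, -0.5, 15], "gripper": 0.55},
  {"dp": [-10.6, -2.88, 12], "turn": [0.1, -0.5, 15], "gripper": 0.55},
  {"dp": [-10.6, -2.88, 16], "turn": [0.1, -0.5, 15], "gripper": 0.55},
  {"dp": [-10.6, -2.88, 18.5], "turn": [0.1, -0.5, 15], "gripper": 0.55},
  {"dp": [-10.6, -2.88, 19.7], "turn": [0.1, -0.5, 15], "gripper": 0.55},
  {"dp": [-10.6, -2.88, 19.7], "turn": [0.1, -0.5, 15], "gripper": 0.55},
])

```text
time_s: 8.22
tcp_pos: [0.4611, 0.2258, 0.0236]
tool_rot: [[0.981, 0.195, -0.012], [0.195, -0.981, -0.002], [-0.012, -0.0, -1.0]]
force: [-0.2, -0.2, -0.5]
grip_width: 0.0661
finger_force: 0.0
```

Emit:
servo_tool([
  {"dp": [0, 0, 0], "turn": [0, 0, 0], "gripper": 0.2},
  {"dp": [0, 0, 0], "turn": [0, 0, 0], "gripper": 0.0},
  {"dp": [0, 0, 0], "turn": [0, 0, 0], "gripper": -0.3},
  {"dp": [0, 0, 0], "turn": [0, 0, 0], "gripper": -1},
  {"dp": [0, 0, 0], "turn": [0, 0, 0], "gripper": -1},
  {"dp": [0, 0, 0], "turn": [0, 0, 0], "gripper": -1},
], squeeze=60)

```text
time_s: 8.98
tcp_pos: [0.4635, 0.2266, 0.0263]
tool_rot: [[0.981, 0.195, -0.006], [0.195, -0.981, -0.0], [-0.006, -0.001, -1.0]]
force: [-0.2, -0.5, 5.9]
grip_width: 0.0389
finger_force: 62.4
```

```bash
python3 - <<'E'
from h import *
s=read_state();print(s['ft_torque'],s['qpos'])
t=np.radians(11.3);p=s['tcp_pos']
to(p[0]-.08*np.cos(t),p[1]-.08*np.sin(t),p[2]+.0005)
E
```

```text
[ 0.00243053  0.24180027 -0.02882541] [1.72288867e+01 1.25645303e+01 1.11837295e+02 1.05592508e-01
 5.59467650e+01 9.59121868e+01]
 dp [-8.0, 0.01, -0.0] turnz None a0 -78.7
```

Emit:
servo_tool([
  {"dp": [-0.8, 0, -0.1], "turn": [0, 0, 0], "gripper": -1},
  {"dp": [-2, 0, -0.1], "turn": [0, 0, 0], "gripper": -1},
  {"dp": [-3.5, 0, -0.1], "turn": [0, 0, 0], "gripper": -1},
  {"dp": [-5, 0, -0.1], "turn": [0, 0, 0], "gripper": -1},
  {"dp": [-6.5, 0, -0.1], "turn": [0, 0, 0], "gripper": -1},
  {"dp": [-8, 0, -0.1], "turn": [0, 0, 0], "gripper": -1},
  {"dp": [-8, 0, -0.1], "turn": [0, 0, 0], "gripper": -1},
])

```text
time_s: 9.85
tcp_pos: [0.3819, 0.2102, 0.0264]
tool_rot: [[0.981, 0.196, -0.011], [0.196, -0.981, -0.002], [-0.011, -0.0, -1.0]]
force: [-0.4, -0.0, 0.1]
grip_width: 0.0389
finger_force: 61.7
```

Emit:
servo_tool([
  {"dp": [0, 0, -2], "turn": [0, 0, 0], "gripper": -1},
  {"dp": [0, 0, -6], "turn": [0, 0, 0], "gripper": -1},
  {"dp": [0, 0, -11], "turn": [0, 0, 0], "gripper": -1},
  {"dp": [0, 0, -16], "turn": [0, 0, 0], "gripper": -1},
  {"dp": [0, 0, -20], "turn": [0, 0, 0], "gripper": -1},
  {"dp": [0, 0, -20], "turn": [0, 0, 0], "gripper": -1},
  {"dp": [0, 0, -20], "turn": [0, 0, 0], "gripper": -1},
])

```text
time_s: 10.72
tcp_pos: [0.3846, 0.2105, 0.225]
tool_rot: [[0.981, 0.195, -0.011], [0.195, -0.981, -0.002], [-0.011, -0.0, -1.0]]
force: [-0.2, 0.1, -2.3]
grip_width: 0.0384
finger_force: 61.5
```

```bash
python3 - <<'E'
from h import *
x,y=car(-.024,0);print(x,y);to(x,y,.225,-81.7)
c=read_camera('scene');P=cloud(c)
m=(P[...,2]>.10)&(P[...,2]<.30)&(c['range_z']>0)&(abs(P[...,0]-.42)<.2)&(abs(P[...,1]-.21)<.12)
m&=~((P[...,0]>.53)&(P[...,2]<.18))
cv2.imwrite('pics/sc1.png',c['pixels'][:,:,::-1])
hsv=cv2.cvtColor(c['pixels'],cv2.COLOR_RGB2HSV);h,s=hsv[...,0],hsv[...,1]
m&=(h<25)&(s>90)&(P[...,2]<.27)
p=P[m];print(len(p));q=p-p.mean(0);print(p.mean(0),np.linalg.svd(q,full_matrices=False)[2]);print(cv2.minAreaRect(p[:,:2].astype(np.float32)*1000))
print(tip_of('scene','mould'),read_state()['tcp_pos'])
E
```

```text
0.5062513810623448 -0.20946454882402335
 dp [3.74, 43.56, -0.05] turnz 3.0 a0 -78.7
1436
[0.44569443 0.22129565 0.24651027] [[ 0.98313244  0.17747315 -0.04420284]
 [ 0.16816394 -0.97217789 -0.1630676 ]
 [-0.07191314  0.15288372 -0.9856242 ]]
((410.04071044921875, 216.51016235351562), (214.52572631835938, 40.57490539550781), 10.703923225402832)
[{'position': [0.4089, 0.214, 0.221], 'conf': 0.94}, {'position': [0.6072, 0.52, 0.0017], 'conf': 0.9}, {'position': [0.2106, 0.4108, 0.001], 'conf': 0.89}] [0.38418918 0.21031819 0.22424049]
```

View pics/sc1.png

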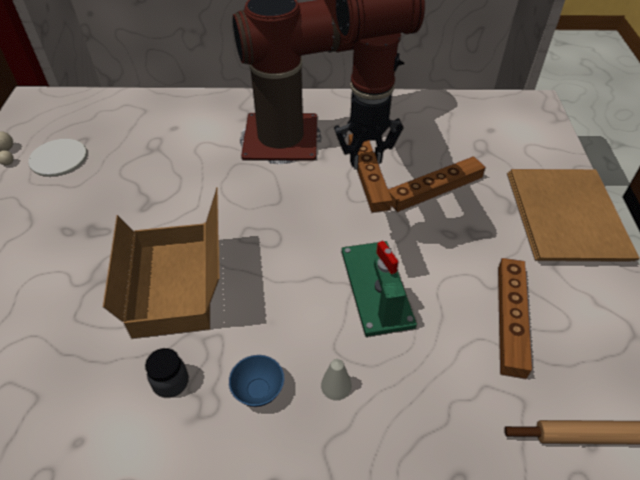

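The scene picture shows the mould held clear at (373,185), the press empty, and the bystanders where they were. Now carry the mould over the carton and level the slight droop.

Emit:
servo_tool([
  {"dp": [0.5, 5, -0.5], "turn": [0, 2, 3], "gripper": -1},
  {"dp": [1, 10.5, -0.5], "turn": [0, 2, 3], "gripper": -1},
  {"dp": [1.5, 16, -0.5], "turn": [0, 2, 3], "gripper": -1},
  {"dp": [2, 21.5, -0.5], "turn": [0, 2, 3], "gripper": -1},
  {"dp": [2.5, 27, -0.5], "turn": [0, 2, 3], "gripper": -1},
  {"dp": [3, 32.5, -0.5], "turn": [0, 2, 3], "gripper": -1},
  {"dp": [3.5, 38, -0.5], "turn": [0, 2, 3], "gripper": -1},
  {"dp": [3.7, 42, -0.3], "turn": [0, 2, 3], "gripper": -1},
  {"dp": [3.74, 43.6, 0], "turn": [0, 2, 3], "gripper": -1},
  {"dp": [3.74, 43.6, 0], "turn": [0, 2, 3], "gripper": -1},
  {"dp": [3.74, 43.6, 0], "turn": [0, 2, 3], "gripper": -1},
])

```text
time_s: 12.2
tcp_pos: [0.5069, -0.2081, 0.2252]
tool_rot: [[0.989, 0.144, 0.024], [0.144, -0.99, 0.006], [0.025, -0.002, -1.0]]
force: [0.2, -0.1, -1.1]
grip_width: 0.039
finger_force: 61.7
```

```bash
python3 - <<'E'
from h import *
c=read_camera('scene');P=cloud(c)
hsv=cv2.cvtColor(c['pixels'],cv2.COLOR_RGB2HSV);h,s=hsv[...,0],hsv[...,1]
m=(P[...,2]>.20)&(P[...,2]<.29)&(c['range_z']>0)&(abs(P[...,0]-.55)<.15)&(abs(P[...,1]+.2)<.06)&(h<25)&(s>90)
p=P[m];q=p-p.mean(0);print(len(p),p.mean(0),np.linalg.svd(q,full_matrices=False)[2][0]);print(cv2.minAreaRect(p[:,:2].astype(np.float32)*1000))
print(tip_of('scene','mould')[:2],tip_of('side','mould')[:2],read_state()['tcp_pos'])
x,y=car(-.024,0);to(x,y,.012,-81.7)
for cam in['scene','side']:print([tip_of(cam,'carton')[:1]])
E
```

```text
1809 [ 0.56920606 -0.19615333  0.24887114] [ 0.98568007  0.16566496 -0.03146313]
((531.8430786132812, -199.73085021972656), (215.47042846679688, 53.348854064941406), 4.899096965789795)
[{'position': [0.6063, 0.5198, -0.0003], 'conf': 0.94}, {'position': [0.2128, 0.4128, -0.0001], 'conf': 0.79}] [{'position': [0.6077, 0.52, -0.0039], 'conf': 0.96}, {'position': [0.215, 0.4133, 0.0007], 'conf': 0.77}] [ 0.50736287 -0.20827651  0.22612152]
 dp [-0.69, 0.12, 21.4] turnz 0.0 a0 -81.7
[[{'position': [0.5288, -0.2085, -0.0048], 'conf': 0.88}]]
[[{'position': [0.5293, -0.2062, -0.002], 'conf': 0.89}]]
```

```bash
python3 - <<'E'
from h import *
c=read_camera('side');
for cam in ['scene','side']:
    c=read_camera(cam);P=cloud(c)
    hsv=cv2.cvtColor(c['pixels'],cv2.COLOR_RGB2HSV);h,s=hsv[...,0],hsv[...,1]
    m=(P[...,2]>.18)&(P[...,2]<.29)&(c['range_z']>0)&(abs(P[...,0]-.53)<.15)&(abs(P[...,1]+.2)<.05)&(h<25)&(s>90)
    p=P[m];l=(p[:,0]-.5069)*.989+(p[:,1]+.208)*.144
    for a in np.arange(-.09,.14,.02):
        k=(l>a)&(l<a+.02)
        if k.sum()>5: print(cam,round(a+.01,3),k.sum(),np.percentile(p[k,2],[10,50,90]).round(4))
E
```

```text
scene -0.08 8 [0.248  0.2485 0.2508]
scene -0.06 14 [0.2444 0.2484 0.2501]
scene -0.04 63 [0.2479 0.2497 0.2512]
scene -0.02 117 [0.249  0.2505 0.2519]
scene 0.0 147 [0.2496 0.2512 0.2534]
scene 0.02 177 [0.2479 0.2513 0.2531]
scene 0.04 174 [0.2493 0.2524 0.254 ]
scene 0.06 197 [0.2494 0.2528 0.2547]
scene 0.08 204 [0.2412 0.2534 0.255 ]
scene 0.1 223 [0.2427 0.2539 0.2557]
scene 0.12 358 [0.2332 0.2532 0.2558]
scene 0.14 123 [0.229  0.2384 0.2508]
side -0.08 369 [0.2222 0.2391 0.2476]
side -0.06 333 [0.2279 0.2471 0.2487]
side -0.04 317 [0.2275 0.2476 0.2493]
side -0.02 310 [0.2289 0.2483 0.2503]
side 0.0 191 [0.2471 0.2496 0.2523]
side 0.02 39 [0.2285 0.2494 0.2511]
side 0.04 33 [0.2258 0.2293 0.2343]
side 0.06 77 [0.2284 0.2369 0.2496]
side 0.08 164 [0.231  0.2503 0.2529]
side 0.1 250 [0.2353 0.2523 0.2537]
side 0.12 189 [0.236  0.2528 0.2546]
```

Emit:
servo_tool([
  {"dp": [-0.1, 0.12, 3], "turn": [0, -1.5, 0], "gripper": -1},
  {"dp": [-0.25, 0.12, 8], "turn": [0, -1.5, 0], "gripper": -1},
  {"dp": [-0.4, 0.12, 13], "turn": [0, -1.5, 0], "gripper": -1},
  {"dp": [-0.6, 0.12, 17.5], "turn": [0, -1.5, 0], "gripper": -1},
  {"dp": [-0.65, 0.12, 20], "turn": [0, -1.5, 0], "gripper": -1},
  {"dp": [-0.69, 0.12, 21.1], "turn": [0, -1.5, 0], "gripper": -1},
  {"dp": [-0.69, 0.12, 21.4], "turn": [0, -1.5, 0], "gripper": -1},
  {"dp": [-0.69, 0.12, 21.4], "turn": [0, -1.5, 0], "gripper": -1},
])

```text
time_s: 13.6
tcp_pos: [0.5071, -0.2112, 0.0129]
tool_rot: [[0.99, 0.144, 0.001], [0.144, -0.99, -0.0], [0.001, 0.0, -1.0]]
force: [0.2, 0.2, -1.6]
grip_width: 0.0387
finger_force: 61.7
```

Emit:
servo_tool([
  {"dp": [0, 0, 0.15], "turn": [0, 0, 0], "gripper": -1},
  {"dp": [0, 0, 0.3], "turn": [0, 0, 0], "gripper": -1},
  {"dp": [0, 0, 0.3], "turn": [0, 0, 0], "gripper": -1},
])

```text
time_s: 13.98
tcp_pos: [0.5071, -0.2112, 0.0103]
tool_rot: [[0.99, 0.144, 0.001], [0.144, -0.99, -0.0], [0.001, 0.0, -1.0]]
force: [-0.7, 0.9, 5.3]
grip_width: 0.0389
finger_force: 62.4
```

Contact is made (5 N up). Release and lift.

Emit:
servo_tool([
  {"dp": [0, 0, 0], "turn": [0, 0, 0], "gripper": 0.35},
  {"dp": [0, 0, 0], "turn": [0, 0, 0], "gripper": 0.35},
  {"dp": [0, 0, 0], "turn": [0, 0, 0], "gripper": 0.35},
  {"dp": [0, 0, 0], "turn": [0, 0, 0], "gripper": 0.35},
  {"dp": [0, 0, -4], "turn": [0, 0, 0], "gripper": 0.35},
  {"dp": [0, 0, -9], "turn": [0, 0, 0], "gripper": 0.35},
  {"dp": [0, 0, -14], "turn": [0, 0, 0], "gripper": 0.35},
  {"dp": [0, 0, -18], "turn": [0, 0, 0], "gripper": -1},
  {"dp": [0, 0, -18], "turn": [0, 0, 0], "gripper": -1},
  {"dp": [0, 0, -18], "turn": [0, 0, 0], "gripper": -1},
])

```text
time_s: 15.22
tcp_pos: [0.5058, -0.2106, 0.1881]
tool_rot: [[0.99, 0.144, -0.001], [0.144, -0.99, 0.001], [-0.001, -0.002, -1.0]]
force: [1.0, 0.0, -0.5]
grip_width: 0.003
finger_force: 0.0
```

```bash
python3 - <<'E'
from h import *
c=read_camera('scene');save(c,'sc2.png');P=cloud(c)
print(tip_of('scene','mould')[:3])
m=(abs(P[...,2]-.034)<.005)&(c['range_z']>0)&(abs(P[...,0]-.53)<.13)&(abs(P[...,1]+.21)<.05)
print(m.sum(),cv2.minAreaRect(P[m][:,:2].astype(np.float32)*1000),np.percentile(P[m][:,2],[5,50,95]))
x,y=car(0,-.140);to(x,y,.19,-81.7,'above'); to(x,y,.095,-81.7)
for q in ['narrow_flap_edge','wide_flap_edge','narrow_flap_hinge']:print(q,tip_of('scene',q)[:1])
E
```

```text
[{'position': [0.61, 0.5199, -0.0009], 'conf': 0.95}, {'position': [0.5305, -0.2099, 0.0067], 'conf': 0.94}, {'position': [0.2139, 0.409, -0.0007], 'conf': 0.65}]
1636 ((529.5963745117188, -200.24313354492188), (256.0440368652344, 98.561279296875), 4.292721748352051) [0.03121394 0.03499658 0.03784328]
above dp [2.52, 13.93, -0.35] turnz -0.0 a0 -81.7
 dp [2.55, 13.96, 9.15] turnz -0.0 a0 -81.7
narrow_flap_edge [{'position': [0.551, -0.307, 0.1154], 'conf': 0.64}]
wide_flap_edge [{'position': [0.5126, -0.0838, 0.1666], 'conf': 0.89}]
narrow_flap_hinge [{'position': [0.7565, -0.1697, -0.0009], 'conf': 0.62}]
```

View pics/sc2.png

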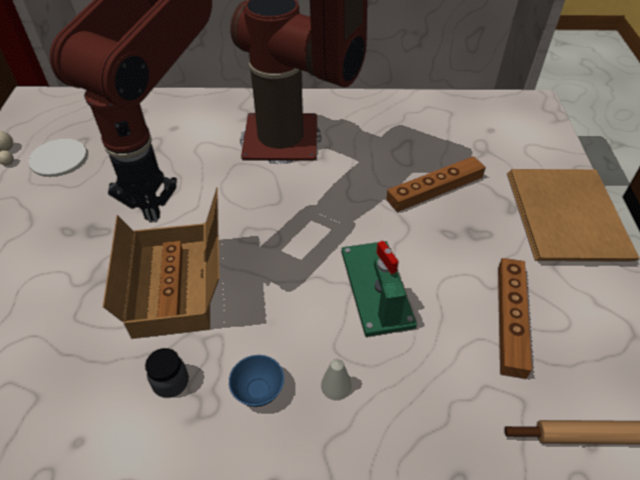

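The picture shows the mould lying flat, carved side up, in the carton at (170,280), with everything else undisturbed. Now for the narrow flap.

Emit:
servo_tool([
  {"dp": [1, 5, -0.3], "turn": [0, 0, 0], "gripper": -1},
  {"dp": [2, 10, -0.3], "turn": [0, 0, 0], "gripper": -1},
  {"dp": [2.5, 14, -0.3], "turn": [0, 0, 0], "gripper": -1},
  {"dp": [2.5, 14, 0], "turn": [0, 0, 0], "gripper": -1},
  {"dp": [2.5, 14, 4.5], "turn": [0, 0, 0], "gripper": -1},
  {"dp": [2.5, 14, 9.2], "turn": [0, 0, 0], "gripper": -1},
  {"dp": [2.5, 14, 9.2], "turn": [0, 0, 0], "gripper": -1},
])

```text
time_s: 16.35
tcp_pos: [0.5475, -0.3421, 0.0911]
tool_rot: [[0.99, 0.144, -0.009], [0.144, -0.99, 0.008], [-0.008, -0.009, -1.0]]
force: [0.0, 0.1, -0.5]
grip_width: 0.0002
finger_force: 0.0
```

Emit:
servo_tool([
  {"dp": [0, -1.5, 0], "turn": [0, 0, 0], "gripper": -1},
  {"dp": [0, -3, -0.2], "turn": [0, 0, 0], "gripper": -1},
  {"dp": [0, -4, -0.3], "turn": [0, 0, 0], "gripper": -1},
  {"dp": [0, -5, -0.3], "turn": [0, 0, 0], "gripper": -1},
  {"dp": [0, -6, -0.3], "turn": [0, 0, 0], "gripper": -1},
  {"dp": [0, -7, -0.3], "turn": [0, 0, 0], "gripper": -1},
  {"dp": [0, -8, 0.2], "turn": [0, 0, 0], "gripper": -1},
  {"dp": [0, -9, 0.9], "turn": [0, 0, 0], "gripper": -1},
  {"dp": [0, -9.6, 1.6], "turn": [0, 0, 0], "gripper": -1},
  {"dp": [0, -10, 2.3], "turn": [0, 0, 0], "gripper": -1},
  {"dp": [0, -10.2, 2.8], "turn": [0, 0, 0], "gripper": -1},
  {"dp": [0, -10.2, 2.8], "turn": [0, 0, 0], "gripper": -1},
])

```text
time_s: 17.85
tcp_pos: [0.5359, -0.2443, 0.068]
tool_rot: [[0.99, 0.144, -0.001], [0.144, -0.99, 0.002], [-0.001, -0.002, -1.0]]
force: [0.2, 0.7, -0.5]
grip_width: 0.0001
finger_force: 0.0
```

```bash
cat >> h.py <<'E'
def angs():
    for cam in ['scene','side']:
        c=read_camera(cam);P=cloud(c);t=np.radians(8.3)
        lx=(P[...,0]-.53)*np.cos(t)+(P[...,1]+.206)*np.sin(t);ly=-(P[...,0]-.53)*np.sin(t)+(P[...,1]+.206)*np.cos(t);z=P[...,2]
        for a in np.arange(-.12,.13,.01):
            m=(c['range_z']>0)&(abs(lx)<.115)&(abs(lx)>.06)&(abs(ly-a)<.005)&(z>-.01)&(z<.2)
            if m.sum()>8:print(cam,'ly',round(a,2),m.sum(),np.percentile(z[m],[10,50,90]).round(3))
E
python3 -c "
from h import *
angs();print(read_state()['force'])"
```

```text
scene ly -0.12 168 [-0.001  0.001  0.003]
scene ly -0.11 159 [-0.002  0.001  0.003]
scene ly -0.1 99 [-0.001  0.001  0.003]
scene ly -0.09 32 [-0.001  0.001  0.002]
scene ly -0.08 35 [0.062 0.063 0.065]
scene ly -0.07 121 [0.063 0.065 0.067]
scene ly -0.06 107 [0.064 0.066 0.068]
scene ly -0.05 113 [0.065 0.067 0.069]
scene ly -0.04 122 [0.065 0.067 0.069]
scene ly -0.03 196 [0.004 0.068 0.07 ]
scene ly -0.02 155 [0.034 0.068 0.07 ]
scene ly -0.01 124 [0.032 0.035 0.037]
scene ly -0.0 149 [0.033 0.035 0.038]
scene ly 0.01 139 [0.033 0.035 0.037]
scene ly 0.02 208 [0.004 0.024 0.036]
scene ly 0.03 125 [0.003 0.005 0.007]
scene ly 0.04 113 [0.003 0.006 0.008]
scene ly 0.05 119 [0.003 0.005 0.007]
scene ly 0.06 124 [0.003 0.005 0.007]
scene ly 0.07 30 [0.003 0.005 0.008]
scene ly 0.08 184 [0.002 0.063 0.07 ]
scene ly 0.09 226 [-0.001  0.078  0.097]
scene ly 0.1 237 [-0.001  0.003  0.12 ]
scene ly 0.11 298 [-0.001  0.003  0.145]
scene ly 0.12 324 [-0.     0.004  0.167]
side ly -0.12 284 [-0.002 -0.     0.001]
side ly -0.11 287 [-0.002 -0.     0.001]
side ly -0.1 284 [-0.002 -0.     0.001]
side ly -0.09 273 [-0.002 -0.     0.001]
side ly -0.08 1076 [0.    0.032 0.063]
side ly -0.07 287 [0.062 0.064 0.065]
side ly -0.06 283 [0.063 0.065 0.066]
side ly -0.05 216 [0.064 0.065 0.067]
side ly -0.04 210 [0.064 0.066 0.068]
side ly -0.03 217 [0.065 0.067 0.069]
side ly -0.02 111 [0.066 0.068 0.069]
side ly -0.0 71 [0.032 0.034 0.035]
side ly 0.01 115 [0.031 0.034 0.035]
side ly 0.02 30 [0.031 0.033 0.035]
side ly 0.04 76 [0.002 0.003 0.006]
side ly 0.05 77 [0.001 0.003 0.005]
side ly 0.06 78 [0.002 0.004 0.005]
side ly 0.07 126 [0.002 0.005 0.055]
side ly 0.08 584 [0.011 0.05  0.072]
side ly 0.09 443 [0.078 0.09  0.1  ]
side ly 0.1 486 [0.104 0.115 0.126]
side ly 0.11 587 [0.13  0.142 0.153]
side ly 0.12 323 [0.152 0.161 0.166]
[-0.73493456 -0.07630552 -0.45913302]
```

The narrow flap is nearly flat, so I'll press it the last few mm.

Emit:
servo_tool([
  {"dp": [0, 0, 0.2], "turn": [0, 0, 0], "gripper": -1},
  {"dp": [0, 0, 0.4], "turn": [0, 0, 0], "gripper": -1},
  {"dp": [0, 0, 0.5], "turn": [0, 0, 0], "gripper": -1},
  {"dp": [0, 0, 0.6], "turn": [0, 0, 0], "gripper": -1},
  {"dp": [0, 0, 0.6], "turn": [0, 0, 0], "gripper": -1},
])

```text
time_s: 18.58
tcp_pos: [0.5365, -0.2448, 0.0633]
tool_rot: [[0.99, 0.144, -0.0], [0.144, -0.99, 0.001], [-0.0, -0.001, -1.0]]
force: [-1.0, 1.1, 5.2]
grip_width: -0.0
finger_force: 2.5
```

Emit:
servo_tool([
  {"dp": [0, 0, -5], "turn": [0, 0, 0], "gripper": -1},
  {"dp": [0, 0, -10], "turn": [0, 0, 0], "gripper": -1},
  {"dp": [0, 0, -14], "turn": [0, 0, 0], "gripper": -1},
  {"dp": [0, -3, -14.5], "turn": [0, 0, 0], "gripper": -1},
  {"dp": [0, -8, -14.5], "turn": [0, 0, 0], "gripper": -1},
  {"dp": [0, -13, -14.5], "turn": [0, 0, 0], "gripper": -1},
  {"dp": [0, -18, -14.5], "turn": [0, 0, 0], "gripper": -1},
  {"dp": [0, -20.6, -14.5], "turn": [0, 0, 0], "gripper": -1},
  {"dp": [0, -20.6, -14.5], "turn": [0, 0, 0], "gripper": -1},
])

```text
time_s: 19.7
tcp_pos: [0.5065, -0.0396, 0.2079]
tool_rot: [[0.989, 0.146, -0.0], [0.146, -0.989, 0.001], [-0.0, -0.001, -1.0]]
force: [-1.1, -0.4, 0.4]
grip_width: -0.0001
finger_force: 0.0
```

```bash
python3 - <<'E'
from h import *
angs()
x,y=car(0,.165);to(x,y,.125,-81.7)
E
```

```text
scene ly -0.12 188 [-0.001  0.001  0.003]
scene ly -0.11 190 [-0.001  0.001  0.004]
scene ly -0.1 135 [-0.001  0.001  0.004]
scene ly -0.09 32 [-0.     0.001  0.003]
scene ly -0.08 64 [0.062 0.064 0.066]
scene ly -0.07 197 [0.062 0.065 0.067]
scene ly -0.06 198 [0.062 0.064 0.066]
scene ly -0.05 199 [0.062 0.064 0.067]
scene ly -0.04 191 [0.062 0.064 0.066]
scene ly -0.03 271 [0.004 0.064 0.067]
scene ly -0.02 222 [0.034 0.063 0.066]
scene ly -0.01 148 [0.033 0.035 0.037]
scene ly -0.0 143 [0.033 0.035 0.037]
scene ly 0.01 144 [0.033 0.035 0.037]
scene ly 0.02 208 [0.004 0.026 0.036]
scene ly 0.03 118 [0.003 0.005 0.007]
scene ly 0.04 116 [0.002 0.005 0.008]
scene ly 0.05 113 [0.002 0.005 0.007]
scene ly 0.06 122 [0.003 0.005 0.008]
scene ly 0.07 34 [0.002 0.005 0.008]
scene ly 0.08 188 [0.001 0.063 0.07 ]
scene ly 0.09 223 [-0.     0.077  0.097]
scene ly 0.1 232 [-0.001  0.004  0.121]
scene ly 0.11 298 [-0.001  0.003  0.145]
scene ly 0.12 305 [-0.001  0.003  0.166]
side ly -0.12 298 [-0.002 -0.     0.001]
side ly -0.11 282 [-0.002 -0.001  0.001]
side ly -0.1 285 [-0.002 -0.     0.001]
side ly -0.09 275 [-0.002 -0.     0.001]
side ly -0.08 1065 [0.    0.032 0.062]
side ly -0.07 278 [0.061 0.063 0.064]
side ly -0.06 265 [0.061 0.063 0.065]
side ly -0.05 263 [0.061 0.063 0.065]
side ly -0.04 261 [0.062 0.063 0.065]
side ly -0.03 249 [0.061 0.063 0.064]
side ly -0.02 131 [0.061 0.063 0.064]
side ly -0.0 162 [0.032 0.034 0.036]
side ly 0.01 193 [0.032 0.034 0.035]
side ly 0.02 48 [0.03  0.032 0.034]
side ly 0.03 14 [0.004 0.005 0.005]
side ly 0.04 154 [0.002 0.004 0.005]
side ly 0.05 152 [0.002 0.004 0.005]
side ly 0.06 169 [0.002 0.003 0.005]
side ly 0.07 205 [0.002 0.004 0.043]
side ly 0.08 1042 [0.012 0.05  0.071]
side ly 0.09 567 [0.078 0.089 0.1  ]
side ly 0.1 590 [0.103 0.115 0.126]
side ly 0.11 629 [0.129 0.141 0.152]
side ly 0.12 340 [0.151 0.16  0.165]
 dp [-0.1, 0.12, 8.3] turnz -0.0 a0 -81.7
```

The narrow flap is flat (63–64 mm across its depth). Now the wide flap.

Emit:
servo_tool([
  {"dp": [-0.1, 0.1, 3], "turn": [0, 0, 0], "gripper": -1},
  {"dp": [-0.1, 0.1, 7], "turn": [0, 0, 0], "gripper": -1},
  {"dp": [-0.1, 0.1, 8.3], "turn": [0, 0, 0], "gripper": -1},
  {"dp": [-0.1, 1.5, 8.3], "turn": [0, 0, 0], "gripper": -1},
  {"dp": [-0.1, 3, 8.0], "turn": [0, 0, 0], "gripper": -1},
  {"dp": [-0.1, 4.5, 7.5], "turn": [0, 0, 0], "gripper": -1},
  {"dp": [-0.1, 6, 7.2], "turn": [0, 0, 0], "gripper": -1},
  {"dp": [-0.1, 7.5, 6.9], "turn": [0, 0, 0], "gripper": -1},
  {"dp": [-0.1, 8.8, 6.9], "turn": [0, 0, 0], "gripper": -1},
  {"dp": [-0.1, 8.8, 6.9], "turn": [0, 0, 0], "gripper": -1},
])

```text
time_s: 21.05
tcp_pos: [0.5185, -0.1292, 0.1388]
tool_rot: [[0.99, 0.142, -0.0], [0.142, -0.99, 0.001], [-0.0, -0.001, -1.0]]
force: [1.4, 0.7, 0.1]
grip_width: -0.0001
finger_force: 0.0
```

```bash
python3 - <<'E'
from h import *
x,y=car(0,.080);to(x,y,.140,-81.7);print(tip_of('side','wide_flap_edge')[:1],read_state()['force'])
read_camera('side');print(tip_of('side','wide_flap_edge')[:1])
E
```

```text
dp [0.03, -0.24, -0.12] turnz -0.1 a0 -81.8
[{'position': [0.5093, -0.0881, 0.1651], 'conf': 0.85}] [-0.30611069  0.29679331 -0.97753137]
[{'position': [0.5208, -0.1536, 0.1749], 'conf': 0.56}]
```

Emit:
servo_tool([
  {"dp": [0, 0.9, 0.2], "turn": [0, 0, 0], "gripper": -1},
  {"dp": [0, 1.75, 0.4], "turn": [0, 0, 0], "gripper": -1},
  {"dp": [0, 2.75, 1.0], "turn": [0, 0, 0], "gripper": -1},
  {"dp": [0, 3.75, 1.7], "turn": [0, 0, 0], "gripper": -1},
  {"dp": [0, 4.55, 2.5], "turn": [0, 0, 0], "gripper": -1},
  {"dp": [0, 5.25, 3.4], "turn": [0, 0, 0], "gripper": -1},
  {"dp": [0, 5.85, 4.2], "turn": [0, 0, 0], "gripper": -1},
  {"dp": [0, 6.35, 5.0], "turn": [0, 0, 0], "gripper": -1},
  {"dp": [0, 6.65, 5.8], "turn": [0, 0, 0], "gripper": -1},
  {"dp": [0, 6.85, 6.4], "turn": [0, 0, 0], "gripper": -1},
  {"dp": [0, 6.95, 6.8], "turn": [0, 0, 0], "gripper": -1},
  {"dp": [0, 6.95, 6.8], "turn": [0, 0, 0], "gripper": -1},
])

```text
time_s: 22.7
tcp_pos: [0.5283, -0.1968, 0.0705]
tool_rot: [[0.99, 0.144, -0.001], [0.144, -0.99, 0.001], [-0.001, -0.001, -1.0]]
force: [0.8, -0.5, 0.0]
grip_width: -0.0002
finger_force: 0.0
```

Emit:
servo_tool([
  {"dp": [0, 0, 0.15], "turn": [0, 0, 0], "gripper": -1},
  {"dp": [0, 0, 0.3], "turn": [0, 0, 0], "gripper": -1},
  {"dp": [0, 0, 0.45], "turn": [0, 0, 0], "gripper": -1},
  {"dp": [0, 0, 0.5], "turn": [0, 0, 0], "gripper": -1},
  {"dp": [0, 0, 0.5], "turn": [0, 0, 0], "gripper": -1},
])

```text
time_s: 23.32
tcp_pos: [0.5287, -0.197, 0.0666]
tool_rot: [[0.99, 0.144, 0.0], [0.144, -0.99, 0.001], [0.0, -0.001, -1.0]]
force: [-1.3, 0.7, 4.9]
grip_width: 0.0002
finger_force: 2.6
```

Firm contact at 66.6 mm. Lift away and check.

Emit:
servo_tool([
  {"dp": [0, 0, -4], "turn": [0, 0, 0], "gripper": -1},
  {"dp": [0, 0, -9], "turn": [0, 0, 0], "gripper": -1},
  {"dp": [0, 0, -14], "turn": [0, 0, 0], "gripper": -1},
  {"dp": [-8, 0, -18], "turn": [0, 0, 0], "gripper": -1},
  {"dp": [-8, 0, -18], "turn": [0, 0, 0], "gripper": -1},
  {"dp": [-8, 0, -18], "turn": [0, 0, 0], "gripper": -1},
  {"dp": [-8, 0, -18], "turn": [0, 0, 0], "gripper": -1},
])

```text
time_s: 24.2
tcp_pos: [0.4496, -0.2084, 0.2454]
tool_rot: [[0.99, 0.143, -0.0], [0.143, -0.99, 0.001], [0.0, -0.001, -1.0]]
force: [-0.5, -0.4, 0.2]
grip_width: -0.0002
finger_force: 0.0
```

```bash
python3 -c "
from h import *
angs();save(read_camera('scene'),'sc3.png')" | grep -E 'ly (-0.0[1-9]|0.0[1-9]|-0.0) '
```

```text
scene ly -0.09 32 [-0.001  0.001  0.003]
scene ly -0.08 63 [0.062 0.064 0.066]
scene ly -0.07 202 [0.062 0.064 0.067]
scene ly -0.06 194 [0.062 0.065 0.066]
scene ly -0.05 198 [0.063 0.064 0.067]
scene ly -0.04 193 [0.062 0.064 0.067]
scene ly -0.03 181 [0.063 0.065 0.069]
scene ly -0.02 199 [0.065 0.068 0.07 ]
scene ly -0.01 200 [0.066 0.068 0.07 ]
scene ly -0.0 185 [0.066 0.068 0.07 ]
scene ly 0.01 194 [0.066 0.068 0.069]
scene ly 0.02 192 [0.065 0.068 0.07 ]
scene ly 0.03 201 [0.065 0.067 0.07 ]
scene ly 0.04 189 [0.065 0.068 0.07 ]
scene ly 0.05 200 [0.065 0.068 0.07 ]
scene ly 0.06 183 [0.066 0.068 0.07 ]
scene ly 0.07 196 [0.066 0.068 0.07 ]
scene ly 0.08 383 [0.002 0.046 0.069]
scene ly 0.09 182 [-0.002  0.001  0.003]
side ly -0.09 275 [-0.002 -0.     0.001]
side ly -0.08 1055 [0.    0.032 0.062]
side ly -0.07 274 [0.061 0.063 0.065]
side ly -0.06 271 [0.061 0.063 0.064]
side ly -0.05 260 [0.061 0.063 0.064]
side ly -0.04 258 [0.061 0.063 0.064]
side ly -0.03 298 [0.062 0.064 0.068]
side ly -0.02 242 [0.065 0.067 0.068]
side ly -0.01 231 [0.065 0.066 0.068]
side ly -0.0 245 [0.064 0.066 0.068]
side ly 0.01 227 [0.064 0.066 0.068]
side ly 0.02 228 [0.065 0.066 0.068]
side ly 0.03 217 [0.065 0.066 0.068]
side ly 0.04 220 [0.065 0.066 0.068]
side ly 0.05 204 [0.065 0.066 0.068]
side ly 0.06 211 [0.065 0.066 0.068]
side ly 0.07 194 [0.064 0.066 0.068]
side ly 0.08 106 [0.064 0.066 0.067]
```

View pics/sc3.png

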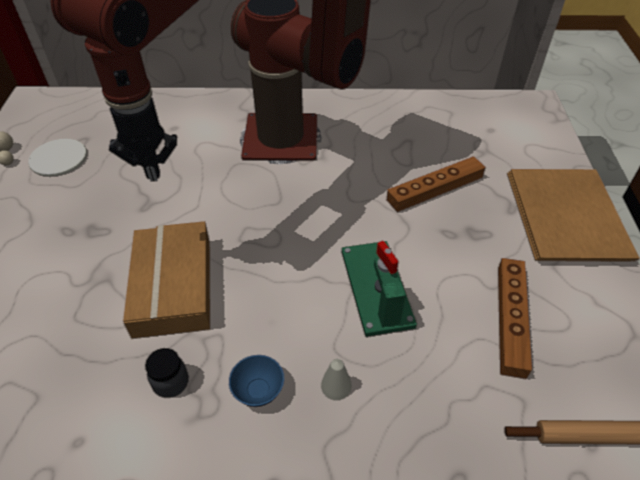

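The picture shows the carton closed at (168,278) with the wide flap lying flat over the narrow one. The jar, bowl and cone are in place and the arm is clear.

```bash
python3 -c "
from bench import *
print(finish_job())"
```

```text
the job is handed in; nothing more can be done
None
```

The job is handed in: the press was loosened until the pad was about 5 mm clear, the mould was laid flat and carved side up in the carton, and the narrow flap then the wide flap were folded flat, with the bowl, jar and cone left in place.

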